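# Make up two watch-repair kits

### The job

Make up the two kits from the stock on the mat. In the three-compartment tray put the larger case ring in the widest compartment, the larger brass barrel in the middle one and the rectangular movement holder in the other end; in the two-compartment tray put the smaller ring in the wide compartment and the smaller barrel in the narrow one. Every piece must rest flat on the floor of its compartment, the same way up as it stands now, and the eyeglass and the oil pot stay where they are.

Things in the scene. Friction and masses are not known exactly. Their poses are not given: they have to be found in the camera images.
- ring_large: The larger of two plain steel watch-case rings, lying flat: outside diameter 52 mm, bore 40 mm, 22 mm high. Origin: centre of its underside, resting on the bench; z up.
- ring_small: The smaller steel watch-case ring, lying flat: outside diameter 36 mm, bore 27 mm, 22 mm high. Origin: centre of its underside, resting on the bench; z up.
- barrel_large: The larger of two brass mainspring barrels, standing arbor up: a toothed flange 48 mm across and 5 mm high at the bottom, above it a plain round drum 42 mm in diameter up to 24 mm, then a steel arbor pin 7 mm thick up to 30 mm. Origin: centre of its underside, resting on the bench; z up.
- barrel_small: The smaller brass mainspring barrel, standing arbor up: toothed flange 34 mm across and 5 mm high at the bottom, plain drum 29 mm in diameter up to 24 mm, steel arbor pin 7 mm thick up to 30 mm. Origin: centre of its underside, resting on the bench; z up.
- holder: Rectangular aluminium movement holder: 44 mm along its x, 28 mm along its y, 22 mm high, with a shallow 18 mm wide notch (5 mm deep) across the middle of its top and a small brass screw head at one end. Origin: centre of its underside, resting on the bench; z up.
- loupe: Watchmaker's black eyeglass with two bright bands, standing on its wide end: 37 mm across at the bottom, tapering to 26 mm at the top, 30 mm high, 60 g. It is not part of a kit. Origin: centre of its underside, resting on the bench; z up.
- oil_pot: Small amber glass oil pot with a grey lid and lid knob: 34 mm across, 33 mm high. It is not part of a kit. Origin: centre of its underside, resting on the bench; z up.
- tray_long: White fixed tray with grey floor (all in mm), three compartments in a row along its x: 226 mm long (x), 92 wide (y), walls and dividers 4 thick, 8 high above the bench, floor 3 thick. Origin: centre of its underside. All compartments are 84 mm in y, centred on y = 0; along x: the widest, 80 mm, at x = -69 (the end nearer the robot); the middle, 68 mm, at x = +9; the far end, 62 mm, at x = +78.
- tray_short: White fixed tray with grey floor (all in mm), two compartments in a row along its x: 142 mm long (x), 92 wide (y), walls and divider 4 thick, 8 high above the bench, floor 3 thick. Origin: centre of its underside. Both compartments are 84 mm in y, centred on y = 0; along x: the wide one, 76 mm, at x = -29 (the end nearer the robot); the narrow one, 54 mm, at x = +40.

How it is judged:
By the outcome, as a careful person would: the job done as asked, in the order asked, and still so for the second after the job is handed in, with the robot touching nothing.
It also fails if it takes over 109 s, if anything falls off the work surface, if the arm or the gripper's body presses on something with over 40 N, if the wrist force passes 120 N, or if a joint passes its speed limit or range.

### The arm

A 6-joint arm with a two-finger parallel gripper is mounted at the origin on the work surface. World frame = base frame: x ahead of the robot, y to its left, z up, the work surface at z = 0. Lengths are in m, angles in rad, forces in N, time in s.
With the tool pointing down it reaches from about 0.3 to 0.95 m from the base axis. Payload 3.1 kg.
Tool frame: the origin (TCP) lies midway between the tips of the shut fingers; the grasp point (between the pads) lies 19 mm behind it; z points along the fingers, y is the line along which they close (so a half turn about z gives the same grasp; the last joint's range is limited). The gripper opens to 85 mm and grips with 20 to 120 N. Pads are 22 mm wide; open, the fingers measure 114 mm over their backs; the gripper's body (76 mm by 85 mm) begins 54 mm behind the grasp point. The pads swing forward as they close: fully open they stand 13 mm farther back than shut.
Start: joints at [1.032, 0.308, 1.634, -0, 1.2, -0.07], TCP at [0.282, 0.558, 0.231] pointing down, gripper open.
Joint ranges: [-3.06, 3.06], [-0.79, 1.96], [0.05, 2.63], [-1.19, 4.34], [0.05, 2.64], [-2.94, 2.94]. Speed limits (rad/s): [2.79, 2.79, 3.14, 3.14, 3.14, 3.14].

### API

Orientations are given as a rotation vector (axis times angle).
In Python, from bench import bot gives the robot as it stands.
- The arm moves only by the shell command python3 -m handwheel 'ROWS' [FORCE]. ROWS is JSON, a list of rows, each a list of 3 entries, a list of its own where there are three numbers: the shift along the tool's x, y, z each as a share of 250 mm, from -1 to 1, then the turn, a rotation vector about the tool's x, y, z each as a share of 360 degrees, from -1 to 1, then the finger opening in mm, from 0 to 85.4. In form: [[[dx, dy, dz], [rx, ry, rz], grip], ...]. A call has exactly 5 rows; each row is the pose to reach, as a shift and turn from the pose commanded when the call began, along the tool's axes at that moment, turning the shorter way round; what a row does not reach only later rows make up. A row lasts 1/10 s, in which the tool goes at most 50 mm and 8.59 degrees, less where a joint would pass 70% of its speed; a pose out of reach is approached as far as the arm can. A call with a number of a shift or a turn outside -1 to 1 is refused whole. A call with a gripper value outside its range is refused whole. The fingers move at their own pace and stop on an object; FORCE is the grip in N (left out, the last holds). Time passes only in rows, so rows that repeat a pose let the fingers close, or fill a call up. It gives the time, the measured TCP pose, the force, the opening and the grip force at its end, in the units of the state.
- bot.state(): the state, without advancing time (a new reading comes with each control period).
- bot.get_image(name): name is "side" or "top"; returns the picture (480x640x3 uint8, red, green, blue); there is no depth.
- bot.camera_info(name): a dict with "fx", "fy", "cx", "cy" (pixels), "dist_coeffs" ([k1, k2, p1, p2, k3] as OpenCV has them; the pictures are not rectified), "extrinsics" (4x4, takes a point from camera to world coordinates). Camera axes: x right, y down, z forward; pixel columns grow to the right and rows downward; lengths in m; the calibration is good to about 2 mm. A picture is of the moment at which its call begins. camera_info takes no time and is no camera call.
- bot.close_job(): hands the job in; it is judged then, once.
The state is a dict: "time_s": time; "joint_pos": joint angles; "qvel": joint speeds; "joint_torque": joint torques, N m; "eef_pos": TCP position; "tcp_rot": TCP orientation; "contact_force": force on the tool from outside, world axes, zero at the start; "wrist_torque": the same for the moment, N m; "grip_width": finger opening in m; "grasp_force": force on a finger pad.
Only numpy, scipy, OpenCV 4.12 (cv2) and the standard library are available. Lean on these libraries where they do the work, as an engineer would, in place of code of your own. Each camera call takes 0.05 s, during which the arm holds its last target. There are 200 camera calls.

## Working session

There is one attempt and no reset: what is moved stays moved. The work goes in short steps, Python scripts to look and compute and a shell command to move; the robot and the scene stay as the last step left them, time stands still between calls to the robot, and variables do not carry over. Pictures are saved under pics/ and viewed, at most 16 in all, crops included, and the job is handed in when it is done.

```bash
ls; mkdir -p pics
python3 - <<'E'
from bench import bot
import cv2,numpy as np
for n in("top","side"):
    im=bot.get_image(n); cv2.imwrite(f"pics/{n}0.png",im[:,:,::-1]); 
    c=bot.camera_info(n); print({k:np.round(v,4).tolist() for k,v in c.items() if k!='name'})
print(bot.state())
E
```

```text
pics
{'fx': 573.0694, 'fy': 573.0694, 'cx': 329.9397, 'cy': 234.7705, 'dist_coeffs': [-0.0912, 0.0, 0.0, 0.0, 0.0], 'extrinsics': [[-0.0201, -0.9941, 0.1066, 0.4587], [-0.9997, 0.0189, -0.012, -0.0076], [0.0099, -0.1068, -0.9942, 0.9905], [0.0, 0.0, 0.0, 1.0]]}
{'fx': 466.5273, 'fy': 466.5273, 'cx': 317.5766, 'cy': 237.632, 'dist_coeffs': [-0.0703, 0.0, 0.0, 0.0, 0.0], 'extrinsics': [[-0.9803, -0.0883, 0.1765, 0.4193], [-0.196, 0.5406, -0.8181, 0.7579], [-0.0232, -0.8366, -0.5473, 0.5253], [0.0, 0.0, 0.0, 1.0]]}
{'time_s': 0.1, 'joint_pos': array([ 1.03229131e+00,  3.08922817e-01,  1.63509145e+00,  4.78027217e-06,
        1.19972159e+00, -6.96721473e-02]), 'qvel': array([ 0.00152667, -0.00122598, -0.00467524,  0.00168961, -0.00216549,
       -0.00014334]), 'joint_torque': array([-6.59879379e-05, -4.16403401e+01, -2.77646667e+01, -8.10509914e-05,
        3.88655841e-03, -5.32274640e-06]), 'eef_pos': array([0.28201547, 0.55689435, 0.23014355]), 'tcp_rot': array([-0.72956698, -3.05503973,  0.00320933]), 'contact_force': array([ 0.7656076 , -0.36718824,  0.13516308]), 'wrist_torque': array([ 0.01984238, -0.00235011, -0.04773506]), 'grasp_force': 0.0, 'grip_width': 0.08537685125678321}
```

View pics/top0.png

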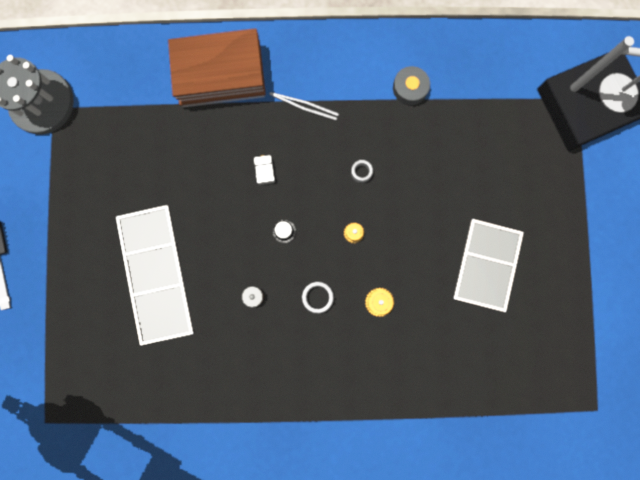

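View pics/side0.png

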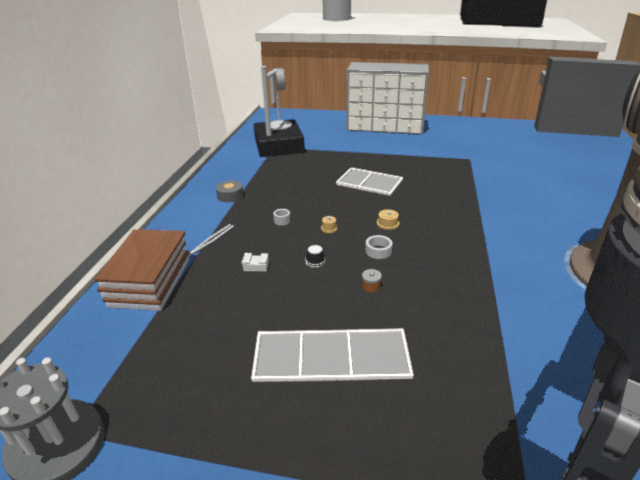

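Top view: holder (264,170), small ring (362,171), loupe (284,231), small barrel (354,233), oil pot (252,297), large ring (318,297), large barrel (380,302), trays about (153,275) and (489,265), with the wide ends at the lower edge (robot side). I'll fit silhouettes in both cameras.

```bash
cat > h.py <<'E'
from bench import bot
import cv2,numpy as np
from scipy.optimize import least_squares
from scipy.spatial.transform import Rotation as R
def cyl(*s): # (radius,z0,z1)
    a=np.linspace(0,2*np.pi,48,endpoint=False)
    return np.vstack([np.c_[r*np.cos(a),r*np.sin(a),0*a+z] for r,z0,z1 in s for z in(z0,z1)])/1e3
def box(x,y,h): return np.array([[i*x/2,j*y/2,k] for i in(-1,1) for j in(-1,1) for k in(0,h)])/1e3
M=dict(ring_large=cyl((26,0,22)),ring_small=cyl((18,0,22)),barrel_large=cyl((24,0,5),(21,5,24),(3.5,24,30)),
 barrel_small=cyl((17,0,5),(14.5,5,24),(3.5,24,30)),holder=box(44,28,22),tray_long=box(226,92,8),tray_short=box(142,92,8))
def proj(cam,P):
    c=bot.camera_info(cam);T=np.linalg.inv(np.array(c["extrinsics"]))
    K=np.array([[c["fx"],0,c["cx"]],[0,c["fy"],c["cy"]],[0,0,1]])
    return cv2.projectPoints(np.asarray(P,float),cv2.Rodrigues(T[:3,:3])[0],T[:3,3],K,np.array(c["dist_coeffs"]))[0][:,0]
def place(n,p):
    c,s=np.cos(p[2]),np.sin(p[2]);return M[n]@np.array([[c,s,0],[-s,c,0],[0,0,1]])+[p[0],p[1],p[3] if len(p)>3 else 0]
def mom(h):
    m=cv2.moments(h.astype(np.float32).reshape(-1,1,2));a=m["m00"]
    return np.array([m["m10"]/a,m["m01"]/a,m["mu20"]/a,m["mu02"]/a,m["mu11"]/a])
def blob(im,px,mode="b",thr=85):
    f=im.max(2).astype(float);m=(cv2.resize(f,None,fx=4,fy=4,interpolation=cv2.INTER_CUBIC)>thr).astype(np.uint8)
    n,l,s,c=cv2.connectedComponentsWithStats(m)
    x,y=px;w=l[int(4*y)-40:int(4*y)+40,int(4*x)-40:int(4*x)+40];k=np.bincount(w[w>0]).argmax()
    cs=cv2.findContours((l==k).astype(np.uint8),cv2.RETR_EXTERNAL,cv2.CHAIN_APPROX_NONE)[0]
    h=cv2.convexHull(max(cs,key=cv2.contourArea))[:,0]
    return (h-1.5)/4
def fit(n,im,px,cam,g,z=0):
    t=mom(blob(im,px));free=n in("holder","tray_long","tray_short")
    def r(p):
        q=mom(cv2.convexHull(proj(cam,place(n,[p[0],p[1],p[2] if free else 0,z])).astype(np.float32)))
        d=q-t; d[2:]/=np.sqrt(t[2]+t[3]); 
        return d if free else np.r_[d[:2],p[2]*1e-3]
    s=least_squares(r,g);area=t[2]+t[3]
    q=mom(cv2.convexHull(proj(cam,place(n,[*s.x[:2],s.x[2] if free else 0,z])).astype(np.float32)))
    return s.x,np.sqrt((q[2]+q[3])/area),np.abs(r(s.x)).max()
E
python3 - <<'E'
from h import *
top=cv2.imread("pics/top0.png");side=cv2.imread("pics/side0.png")
P=dict(ring_large=((318,297),(379,246)),ring_small=((362,171),(282,217)),barrel_large=((380,302),(388,218)),barrel_small=((354,233),(329,224)),
 holder=((264,170),(256,262)),tray_long=((153,275),(330,355)),tray_short=((489,265),(370,180)))
for n,(a,b) in P.items():
    g=np.array([.45+(235-a[1])/560,(330-a[0])/570,0.15 if 'long' in n else (-.2 if 'short' in n else 0.05)])
    for im,px,cam in((top,a,"top"),(side,b,"side")):
        try:
            x,k,r=fit(n,im,px,cam,g);print(n,cam,np.round(x[:2]*1e3,1),round(np.degrees(x[2]),1),"size",round(k,3),"res",round(r,2))
        except Exception as e: print(n,cam,e)
E
```

```text
ring_large top [457.9   4.5] 0.0 size 0.945 res 0.0
ring_large side [ 4.621e+02 -3.000e-01] 0.0 size 0.983 res 0.0
ring_small top [675.9 -76.6] 0.0 size 0.969 res 0.0
ring_small side [680.  -81.7] 0.0 size 0.972 res 0.0
barrel_large top [ 447.6 -101.4] 0.0 size 0.927 res 0.0
barrel_large side [ 451.4 -106.8] 0.0 size 0.952 res 0.0
barrel_small top [568.4 -60.1] 0.0 size 0.91 res 0.0
barrel_small side [572.5 -66.1] 0.0 size 0.947 res 0.0
holder top [681.7  93.8] 2.9 size 0.943 res 0.67
holder side [685.8  88.6] 3.2 size 0.962 res 0.38
tray_long top [503.9 286.6] 17.8 size 0.972 res 3.19
tray_long side [501.1 295.5] 8.6 size 0.998 res 6.61
tray_short top [ 427.9 -288. ] -11.5 size 0.974 res 45.65
tray_short side [ 456.2 -395.6] -11.5 size 0.918 res 24.43
```

The top and side fits differ by a constant (+4,−5) mm, so one calibration is off; the gripper itself can settle that. The tray fits failed, so I'll use their corners instead. First move: turn the tool to world alignment and carry it over the large ring for a calibration look.

```bash
cat >> h.py <<'E'
def tray(n,im,px,cam,g):
    h=blob(im,px,thr=110); q=cv2.approxPolyN(h.astype(np.float32).reshape(-1,1,2),4,ensure_convex=True).reshape(-1,2)
    top=M[n][M[n][:,2]>0.004]
    def r(p):
        w=proj(cam,(lambda P:P)(np.c_[ (top@np.array([[np.cos(p[2]),np.sin(p[2]),0],[-np.sin(p[2]),np.cos(p[2]),0],[0,0,1]]))+[p[0],p[1],0]]))
        d=np.linalg.norm(w[:,None]-q[None],axis=2);j=d.argmin(1)
        return (w-q[j]).ravel()
    s=least_squares(r,g);return s.x,np.abs(s.fun).max()
def to(x,y,z,yaw):
    """print shift/turn shares to a tool-down pose; yaw = world angle (deg) of tool y"""
    s=bot.state();Rm=R.from_rotvec(s["tcp_rot"]);d=np.array([x,y,z])-s["eef_pos"]
    a=np.radians(yaw);Y=np.array([np.cos(a),np.sin(a),0]);Z=np.array([0,0,-1.]);T=R.from_matrix(np.c_[np.cross(Y,Z),Y,Z])
    print("t",round(s["time_s"],2),"shift",np.round(Rm.inv().apply(d)/.25,4),"turn",np.round((Rm.inv()*T).as_rotvec()/2/np.pi,4))
E
python3 - <<'E'
from h import *
top=cv2.imread("pics/top0.png");side=cv2.imread("pics/side0.png")
for n,a,b,g in(("tray_long",(153,275),(330,355),(.41,.305,.14)),("tray_short",(489,265),(370,180),(.41,-.28,-.2))):
    for im,px,cam in((top,a,"top"),(side,b,"side")):
        x,r=tray(n,im,px,cam,g);print(n,cam,np.round(x[:2]*1e3,1),round(np.degrees(x[2]),1),"res",round(r,2))
to(.46,.0,.14,93)
E
```

```text
tray_long top [501.7 286.4] 11.6 res 1.88
tray_long side [505.3 288. ] 11.7 res 3.03
tray_short top [ 506.6 -293.1] -15.5 res 1.77
tray_short side [ 468.1 -313.9] -63.4 res 12.38
t 0.1 shift [-1.6417 -1.6648  0.3639] turn [-0.0003 -0.0001 -0.083 ]
```

```bash
python3 -m handwheel '[[[-0.14,-0.14,0.02],[0,0,0],70],[[-0.28,-0.28,0.04],[0,0,0],70],[[-0.42,-0.42,0.06],[0,0,0],70],[[-0.56,-0.56,0.09],[0,0,0],70],[[-0.69,-0.69,0.12],[0,0,0],70]]' 30
python3 -m handwheel '[[[-0.14,-0.14,0.02],[0,0,-0.02],70],[[-0.28,-0.28,0.04],[0,0,-0.04],70],[[-0.42,-0.42,0.06],[0,0,-0.06],70],[[-0.56,-0.56,0.09],[0,0,-0.083],70],[[-0.69,-0.69,0.12],[0,0,-0.083],70]]'
python3 -c "
from h import *
to(.46,0,.14,93)"
```

```text
time_s: 0.6
eef_pos: [0.3583, 0.3236, 0.2007]
tcp_rot: [-0.729, -3.056, 0.001]
contact_force: [0.9, -0.2, -0.0]
grip_width: 0.0698
grasp_force: 0.0
time_s: 1.1
eef_pos: [0.4303, 0.1057, 0.1734]
tcp_rot: [-0.088, 3.14, 0.001]
contact_force: [0.9, -0.2, 0.1]
grip_width: 0.0704
grasp_force: 0.0
t 1.1 shift [-0.0946 -0.429   0.1334] turn [0.0001 0.0001 0.0006]
```

```bash
python3 -m handwheel '[[[-0.03,-0.15,0.05],[0,0,0],70],[[-0.06,-0.3,0.1],[0,0,0],70],[[-0.09,-0.42,0.2],[0,0,0],70],[[-0.09,-0.42,0.33],[0,0,0],70],[[-0.09,-0.42,0.33],[0,0,0],70]]'
python3 - <<'E'
from h import *
print(np.round(bot.state()["eef_pos"],4))
s=bot.get_image("side")[:,:,::-1];t=bot.get_image("top")[:,:,::-1]
e=bot.state()["eef_pos"];Rm=R.from_rotvec(bot.state()["tcp_rot"])
out=[]
for im,cam in((s,"side"),(t,"top")):
    p=proj(cam,[e,e+Rm.apply([0,.035,-.008]),e+Rm.apply([0,-.035,-.008])]);print(cam,p.round(1).tolist())
    c=p[0].astype(int);x0,y0=c[0]-65,c[1]-60
    cr=cv2.resize(np.ascontiguousarray(im[y0:y0+100,x0:x0+130]),None,fx=6,fy=6,interpolation=cv2.INTER_CUBIC)
    for q in p: cv2.drawMarker(cr,tuple(((q-[x0,y0]+.5)*6-.5).astype(int).tolist()),(0,0,255),0,14,1)
    cv2.imwrite(f"pics/{cam}1.png",cr)
E
```

```text
time_s: 1.6
eef_pos: [0.4536, 0.0028, 0.087]
tcp_rot: [0.079, -3.13, -0.002]
contact_force: [-0.8, 0.2, 0.2]
grip_width: 0.0699
grasp_force: 0.0
[0.4536 0.0028 0.087 ]
side [[383.0, 212.1], [382.7, 218.0], [383.7, 199.3]]
top [[317.1, 297.5], [294.5, 299.2], [339.6, 295.9]]
```

View pics/side1.png

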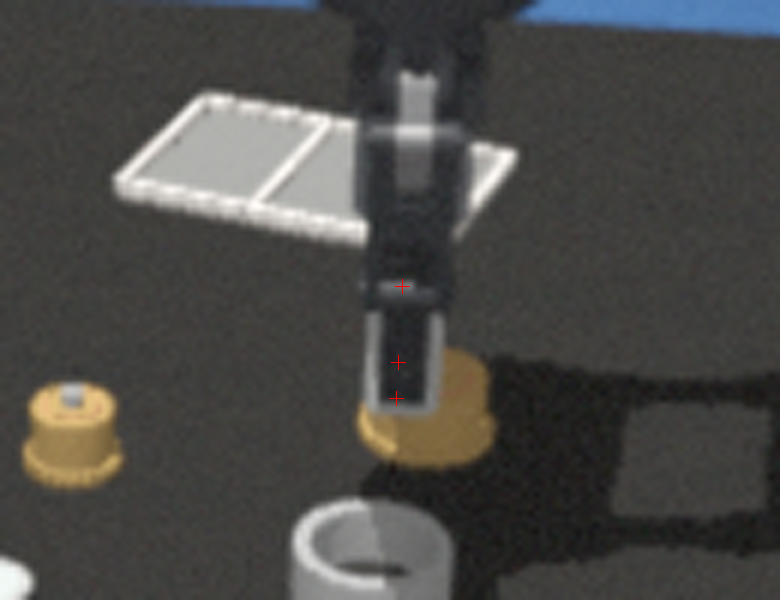

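View pics/top1.png

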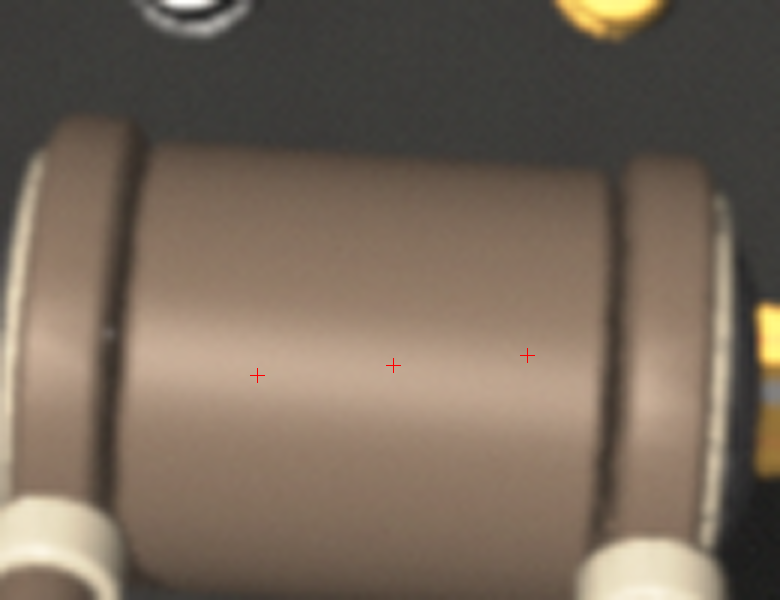

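Side crop: near finger's centre at crop (403, tip edge 410), large ring below it, TCP marker at (402,287). The top crop shows only the arm link. The arm may have been settling, so I recheck at rest, comparing the finger with its projection.

Run:
```python
from h import *
s=bot.get_image("side")[:,:,::-1]
st=bot.state();e=st["eef_pos"];Rm=R.from_rotvec(st["tcp_rot"]);print(e.round(4),st["tcp_rot"].round(3))
x0,y0=330,160
cr=cv2.resize(np.ascontiguousarray(s[y0:y0+100,x0:x0+130]),None,fx=6,fy=6,interpolation=cv2.INTER_CUBIC)
# near finger: outer back at y=.049, 22 wide
for d,c in((0,(0,0,255)),(.008,(0,255,0))):
    for sx in(-.011,.011):
        q=[proj("side",[e+Rm.apply([sx,yy,zz-d])])[0] for yy,zz in((.049,-.02),(.049,0),(.035,0))]
        q=[tuple(((u-[x0,y0]+.5)*6-.5).astype(int).tolist()) for u in q]
        for a,b in zip(q,q[1:]): cv2.line(cr,a,b,c,1)
for p,c in(((.4579,.0045,0),(255,0,255)),((.4621,-.0003,0),(0,255,255))):
    q=proj("side",place("ring_large",p)); 
    for u in q: cv2.circle(cr,tuple(((u-[x0,y0]+.5)*6-.5).astype(int).tolist()),1,c,-1)
cv2.imwrite("pics/side2.png",cr)
```

```text
[0.4583 0.0038 0.0915] [-0.084  3.14   0.   ]
```

View pics/side2.png

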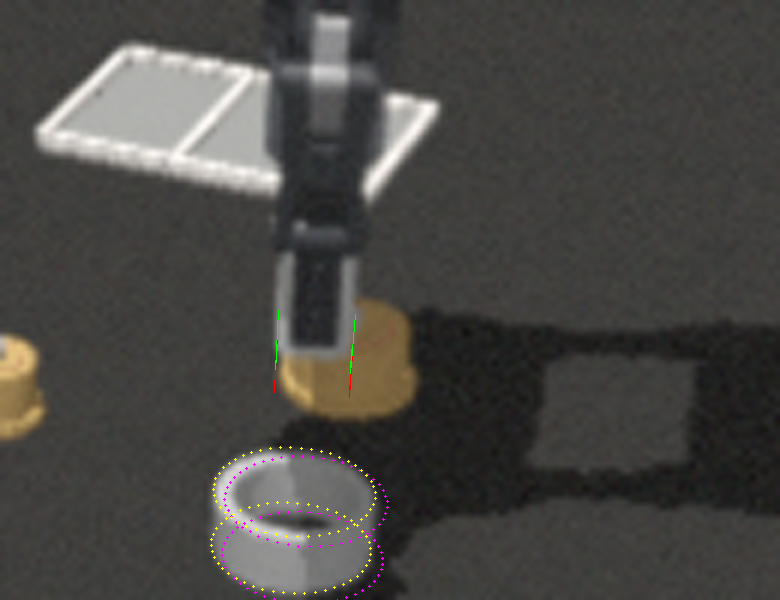

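At rest, finger and side-camera projection agree within about 1 mm; the side fit (yellow) sits on the ring and the top fit is shifted. I trust the side camera mostly. Picking the large ring at (0.461, 0.001).

```bash
python3 -m handwheel '[[[-0.011,-0.011,0.1],[0,0,0],70],[[-0.011,-0.011,0.2],[0,0,0],70],[[-0.011,-0.011,0.28],[0,0,0],70],[[-0.011,-0.011,0.33],[0,0,0],70],[[-0.011,-0.011,0.354],[0,0,0],70]]' 40
python3 -m handwheel '[[[0,0,0],[0,0,0],70],[[0,0,0],[0,0,0],45],[[0,0,0],[0,0,0],45],[[0,0,0],[0,0,0],45],[[0,0,0],[0,0,0],45]]' 40
python3 - <<'E'
from h import *
s=bot.state();print(s["eef_pos"],s["grip_width"],s["grasp_force"],s["contact_force"])
top=cv2.imread("pics/top0.png");side=cv2.imread("pics/side0.png")
for n,a,b,g in(("tray_long",(153,275),(330,355),(.504,.287,.2)),("tray_short",(489,265),(370,180),(.507,-.293,-.27))):
    for im,px,cam in((top,a,"top"),(side,b,"side")):
        x,r=tray(n,im,px,cam,g);print(n,cam,np.round(x[:2]*1e3,1),round(np.degrees(x[2]),1),"res",round(r,2))
        h=blob(im,px,thr=110);print(cv2.approxPolyN(h.astype(np.float32).reshape(-1,1,2),4,ensure_convex=True).reshape(-1,2).round(1).tolist(), (proj(cam,place(n,x))[M[n][:,2]>.004]).round(1).tolist())
E
```

```text
time_s: 2.25
eef_pos: [0.4615, 0.0014, 0.0027]
tcp_rot: [-0.085, 3.14, -0.0]
contact_force: [0.7, -0.8, 0.3]
grip_width: 0.0698
grasp_force: 0.0
time_s: 2.75
eef_pos: [0.4624, 0.0008, 0.0038]
tcp_rot: [-0.083, 3.138, -0.0]
contact_force: [-0.6, 1.2, 6.9]
grip_width: 0.0496
grasp_force: 42.3
[0.46244136 0.00080843 0.00378543] 0.04962629307379121 42.269394763279706 [-0.58647878  1.22100609  6.86469463]
tray_long top [501.7 286.4] 11.6 res 1.88
[[193.6999969482422, 334.20001220703125], [138.8000030517578, 346.0], [113.69999694824219, 215.60000610351562], [167.8000030517578, 203.3000030517578]] [[192.1, 333.0], [139.9, 344.6], [166.6, 205.0], [115.6, 216.6]]
tray_long side [505.3 288. ] 11.7 res 3.03
[[414.6000061035156, 378.3999938964844], [249.39999389648438, 382.6000061035156], [256.8999938964844, 330.20001220703125], [403.70001220703125, 327.29998779296875]] [[402.9, 330.0], [413.1, 376.8], [257.5, 333.2], [251.0, 380.3]]
tray_short top [ 506.6 -293.1] -15.5 res 1.77
[[524.2999877929688, 231.0], [506.1000061035156, 312.79998779296875], [452.1000061035156, 299.0], [470.8999938964844, 217.1999969482422]] [[505.0, 311.2], [453.7, 298.2], [522.5, 231.9], [472.0, 218.8]]
tray_short side [ 511.4 -290.4] -16.7 res 2.94
[[404.79998779296875, 176.39999389648438], [389.5, 195.6999969482422], [332.0, 183.89999389648438], [350.5, 166.10000610351562]] [[402.2, 178.5], [389.2, 194.1], [350.4, 168.2], [335.0, 182.4]]
```

```bash
python3 -m handwheel '[[[0,0,-0.1],[0,0,0],45],[[0,0,-0.2],[0,0,0],45],[[0,0,-0.3],[0,0,0],45],[[0,0,-0.34],[0,0,0],45],[[0,0,-0.34],[0,0,0],45]]' 40
python3 - <<'E'
from h import *
s=bot.get_image("side")[:,:,::-1]
x0,y0=310,140
cv2.imwrite("pics/side3.png",cv2.resize(s[y0:y0+100,x0:x0+130],None,fx=6,fy=6,interpolation=cv2.INTER_CUBIC))
to(.4376,.2681,.09,93);to(.4376,.2681,.09,101.6)
E
```

```text
time_s: 3.25
eef_pos: [0.4625, 0.0006, 0.089]
tcp_rot: [-0.083, 3.136, -0.001]
contact_force: [0.0, -0.7, -1.1]
grip_width: 0.0497
grasp_force: 42.3
t 3.3 shift [ 0.0384  1.0731 -0.0095] turn [-0.      0.0002  0.    ]
t 3.3 shift [ 0.0384  1.0731 -0.0095] turn [-0.0001  0.0002 -0.0238]
```

View pics/side3.png

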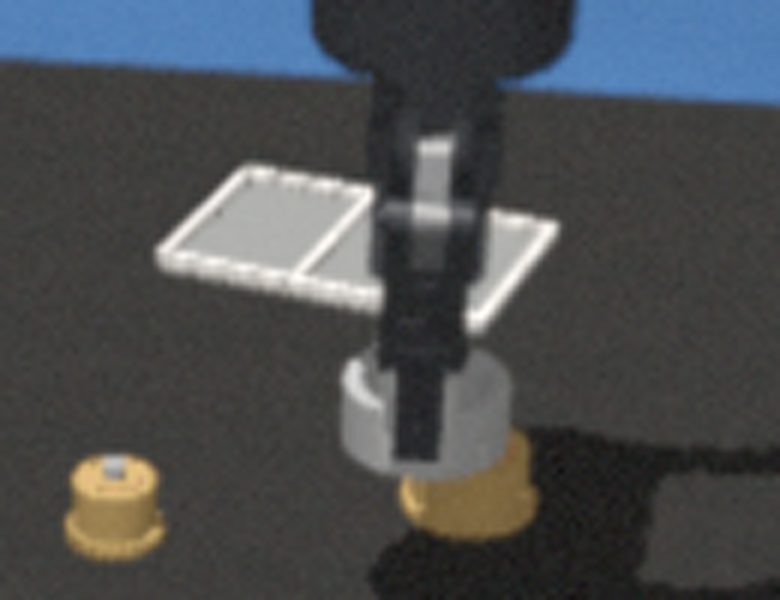

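Ring held level and centred in the pads (crop ≈ (426,410)), with the fingertips about 6 mm above its underside. Carrying it to the wide compartment.

```bash
python3 -m handwheel '[[[0.01,0.12,0],[0,0,0],45],[[0.02,0.3,0],[0,0,0],45],[[0.03,0.5,0],[0,0,0],45],[[0.038,0.7,0],[0,0,0],45],[[0.038,0.88,0],[0,0,0],45]]' 40
python3 -m handwheel '[[[0,0.13,0],[0,0,0],45],[[0,0.19,0],[0,0,0],45],[[0,0.193,0],[0,0,0],45],[[0,0.193,0.1],[0,0,0],45],[[0,0.193,0.2],[0,0,0],45]]' 40
python3 -c "
from h import *
bot.get_image('side')
to(.4376,.2681,.0075,93)"
```

```text
time_s: 3.8
eef_pos: [0.4378, 0.2213, 0.0856]
tcp_rot: [0.083, -3.137, 0.002]
contact_force: [0.7, -0.4, -0.6]
grip_width: 0.0495
grasp_force: 42.3
time_s: 4.3
eef_pos: [0.4378, 0.2669, 0.0369]
tcp_rot: [-0.082, 3.14, -0.001]
contact_force: [-0.4, -0.2, -1.6]
grip_width: 0.0497
grasp_force: 42.4
t 4.35 shift [-0.0155  0.0129  0.0998] turn [-0.0006 -0.0012 -0.0001]
```

```bash
python3 -m handwheel '[[[0,0,0.03],[0,0,0],45],[[0,0,0.07],[0,0,0],45],[[0,0,0.1],[0,0,0],45],[[0,0,0.115],[0,0,0],45],[[0,0,0.122],[0,0,0],45]]' 40
python3 -m handwheel '[[[0,0,0],[0,0,0],45],[[0,0,0],[0,0,0],62],[[0,0,0],[0,0,0],62],[[0,0,-0.05],[0,0,0],62],[[0,0,-0.16],[0,0,0],62]]' 40
python3 -m handwheel '[[[0,0,-0.1],[0,0,0],62],[[0,0,-0.2],[0,0,0],62],[[0,0,-0.2],[0,0,0],62],[[0,0,-0.2],[0,0,0],62],[[0,0,-0.2],[0,0,0],62]]' 40
python3 - <<'E'
from h import *
s=bot.get_image("side")[:,:,::-1]
x0,y0=235,290
cv2.imwrite("pics/side4.png",cv2.resize(s[y0:y0+120,x0:x0+200],None,fx=4,fy=4,interpolation=cv2.INTER_CUBIC))
to(.4511,-.1059,.088,93)
E
```

```text
time_s: 4.85
eef_pos: [0.4375, 0.2681, 0.0069]
tcp_rot: [-0.083, 3.14, 0.0]
contact_force: [-0.4, -0.4, 0.2]
grip_width: 0.0493
grasp_force: 42.4
time_s: 5.35
eef_pos: [0.4354, 0.2672, 0.0462]
tcp_rot: [0.083, -3.136, 0.003]
contact_force: [0.2, 0.4, 0.2]
grip_width: 0.0622
grasp_force: 0.0
time_s: 5.85
eef_pos: [0.4365, 0.2678, 0.0963]
tcp_rot: [0.083, -3.139, 0.001]
contact_force: [-0.0, 0.5, -0.4]
grip_width: 0.0616
grasp_force: 0.0
t 5.9 shift [ 0.0196 -1.4952  0.0331] turn [-0.0001 -0.0003  0.0001]
```

View pics/side4.png

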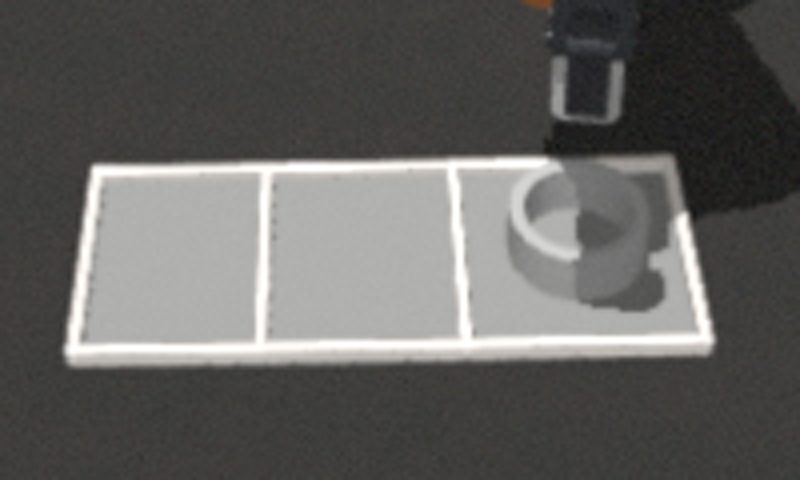

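Ring lies flat in the wide compartment (crop (578,232)), clear of all walls. Next, the large barrel.

```bash
python3 -m handwheel '[[[0,-0.18,0],[0,0,0],62],[[0,-0.38,0],[0,0,0],62],[[0.01,-0.58,0],[0,0,0],62],[[0.02,-0.78,0],[0,0,0],62],[[0.02,-0.97,0],[0,0,0],62]]' 40
python3 -m handwheel '[[[0,-0.2,0],[0,0,0],62],[[0,-0.38,0],[0,0,0],62],[[0,-0.48,0.03],[0,0,0],62],[[0,-0.525,0.05],[0,0,0],62],[[0,-0.525,0.1],[0,0,0],62]]' 40
python3 -m handwheel '[[[0,0,0],[0,0,0],62],[[0,0,0],[0,0,0],62],[[0,0,0],[0,0,0],62],[[0,0,0],[0,0,0],62],[[0,0,0],[0,0,0],62]]' 40
python3 - <<'E'
from h import *
s=bot.get_image("side")[:,:,::-1]
x0,y0=325,140
cr=cv2.resize(np.ascontiguousarray(s[y0:y0+100,x0:x0+130]),None,fx=6,fy=6,interpolation=cv2.INTER_CUBIC)
e=bot.state()["eef_pos"];print(e)
for u in proj("side",place("barrel_large",(.4511,-.1059,0))):cv2.circle(cr,tuple(((u-[x0,y0]+.5)*6-.5).astype(int).tolist()),1,(0,255,0),-1)
cv2.imwrite("pics/side5.png",cr)
to(.4511,-.1059,.0075,93)
E
```

```text
time_s: 6.4
eef_pos: [0.4434, 0.024, 0.0957]
tcp_rot: [0.083, -3.138, -0.0]
contact_force: [0.5, -0.2, 0.2]
grip_width: 0.0619
grasp_force: 0.0
time_s: 6.9
eef_pos: [0.4524, -0.1063, 0.0714]
tcp_rot: [-0.079, 3.14, -0.0]
contact_force: [0.9, 0.8, -0.0]
grip_width: 0.062
grasp_force: 0.0
time_s: 7.4
eef_pos: [0.4525, -0.1048, 0.0724]
tcp_rot: [-0.085, 3.14, -0.0]
contact_force: [-0.6, -0.3, -0.3]
grip_width: 0.0617
grasp_force: 0.0
[ 0.45244889 -0.10497554  0.0723503 ]
t 7.45 shift [ 0.0058 -0.0033  0.2594] turn [-0.0001  0.0001  0.0002]
```

View pics/side5.png

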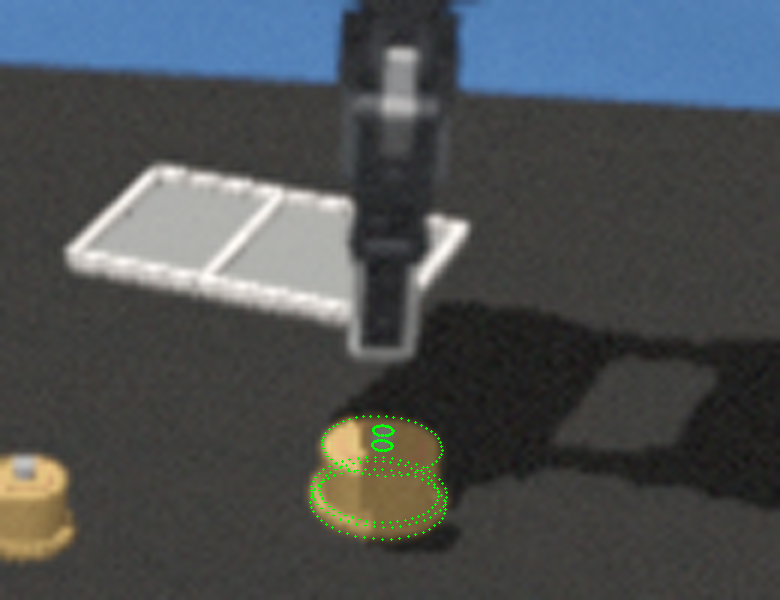

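The barrel (crop (380,480)) matches its projected outline and the finger is over it. Descend and grip.

```bash
python3 -m handwheel '[[[0.006,-0.003,0.07],[0,0,0],62],[[0.006,-0.003,0.15],[0,0,0],62],[[0.006,-0.003,0.21],[0,0,0],62],[[0.006,-0.003,0.245],[0,0,0],62],[[0.006,-0.003,0.26],[0,0,0],62]]' 40
python3 -m handwheel '[[[0,0,0],[0,0,0],62],[[0,0,0],[0,0,0],36],[[0,0,0],[0,0,0],36],[[0,0,0],[0,0,0],36],[[0,0,0],[0,0,0],36]]' 40
python3 -m handwheel '[[[0,0,-0.06],[0,0,0],36],[[0,0,-0.16],[0,0,0],36],[[0,0,-0.27],[0,0,0],36],[[0,0,-0.33],[0,0,0],36],[[0,0,-0.33],[0,0,0],36]]' 40
python3 -c "
from h import *
bot.get_image('side')
to(.514,.2838,.09,93)"
```

```text
time_s: 7.95
eef_pos: [0.4502, -0.1059, 0.0063]
tcp_rot: [0.083, -3.139, -0.001]
contact_force: [-1.1, -0.0, 0.4]
grip_width: 0.062
grasp_force: 0.0
time_s: 8.45
eef_pos: [0.4515, -0.1062, 0.008]
tcp_rot: [-0.082, 3.139, -0.0]
contact_force: [-0.7, 1.5, 6.7]
grip_width: 0.0399
grasp_force: 40.5
time_s: 8.95
eef_pos: [0.4528, -0.107, 0.0917]
tcp_rot: [-0.083, 3.135, -0.004]
contact_force: [-0.8, -0.4, -2.3]
grip_width: 0.0406
grasp_force: 40.9
t 9.0 shift [-3.321e-01  1.546e+00  1.000e-04] turn [-0.0002  0.0004  0.0001]
```

```bash
python3 -m handwheel '[[[-0.03,0.12,0],[0,0,0],36],[[-0.08,0.31,0],[0,0,0],36],[[-0.12,0.5,0],[0,0,0],36],[[-0.16,0.69,0],[0,0,0],36],[[-0.2,0.88,0],[0,0,0],36]]' 40
python3 -m handwheel '[[[-0.04,0.19,0],[0,0,0],36],[[-0.08,0.37,0],[0,0,0],36],[[-0.11,0.54,0],[0,0,0],36],[[-0.132,0.64,0],[0,0,0],36],[[-0.132,0.666,0],[0,0,0],36]]' 40
python3 -m handwheel '[[[0,0,0.05],[0,0,0],36],[[0,0,0.13],[0,0,0],36],[[0,0,0.2],[0,0,0],36],[[0,0,0.25],[0,0,0],36],[[0,0,0.27],[0,0,0],36]]' 40
python3 -c "
from h import *
bot.get_image('side');bot.get_image('top')
to(.514,.2838,.0115,93)"
```

```text
time_s: 9.5
eef_pos: [0.4876, 0.1177, 0.0877]
tcp_rot: [0.082, -3.138, 0.001]
contact_force: [0.4, 0.4, -1.6]
grip_width: 0.0402
grasp_force: 41.0
time_s: 10.0
eef_pos: [0.5125, 0.2867, 0.0876]
tcp_rot: [0.088, -3.139, 0.0]
contact_force: [0.6, 0.0, -1.7]
grip_width: 0.0403
grasp_force: 41.0
time_s: 10.5
eef_pos: [0.511, 0.2819, 0.0191]
tcp_rot: [0.081, -3.136, 0.004]
contact_force: [0.0, -0.2, -2.0]
grip_width: 0.0406
grasp_force: 41.0
t 10.6 shift [-0.0079  0.0036  0.0359] turn [-0.0002 -0.0004 -0.0001]
```

```bash
python3 -m handwheel '[[[-0.003,0.002,0.015],[0,0,0],36],[[-0.003,0.002,0.03],[0,0,0],36],[[-0.003,0.002,0.042],[0,0,0],36],[[-0.003,0.002,0.042],[0,0,0],36],[[-0.003,0.002,0.042],[0,0,0],36]]' 40
python3 -m handwheel '[[[0,0,0],[0,0,0],58],[[0,0,0],[0,0,0],58],[[0,0,0],[0,0,0],58],[[0,0,-0.05],[0,0,0],58],[[0,0,-0.16],[0,0,0],58]]' 40
python3 -m handwheel '[[[0,0,-0.1],[0,0,0],58],[[0,0,-0.2],[0,0,0],58],[[0,0,-0.2],[0,0,0],58],[[0,0,-0.2],[0,0,0],58],[[0,0,-0.2],[0,0,0],58]]' 40
python3 - <<'E'
from h import *
s=bot.get_image("side")[:,:,::-1]
x0,y0=235,290
cv2.imwrite("pics/side6.png",cv2.resize(s[y0:y0+120,x0:x0+200],None,fx=4,fy=4,interpolation=cv2.INTER_CUBIC))
to(.6852,.0893,.09,93)
E
```

```text
time_s: 11.1
eef_pos: [0.5139, 0.2848, 0.0116]
tcp_rot: [-0.083, 3.14, 0.0]
contact_force: [-0.2, -0.3, -1.6]
grip_width: 0.0408
grasp_force: 41.0
time_s: 11.6
eef_pos: [0.5117, 0.2837, 0.0501]
tcp_rot: [0.083, -3.135, 0.003]
contact_force: [0.2, 0.5, -0.6]
grip_width: 0.0582
grasp_force: 0.0
time_s: 12.1
eef_pos: [0.513, 0.2843, 0.1007]
tcp_rot: [0.083, -3.139, 0.001]
contact_force: [-0.1, 0.0, -0.9]
grip_width: 0.0579
grasp_force: 0.0
t 12.15 shift [-0.6479 -0.8148  0.0401] turn [-0.0002 -0.0004  0.0001]
```

View pics/side6.png

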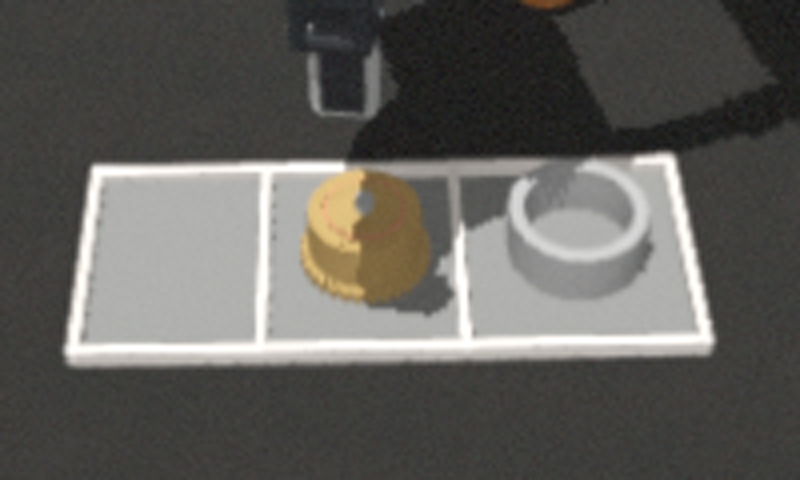

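Barrel stands flat in the middle compartment (crop (365,245)). Next, the holder.

```bash
python3 -m handwheel '[[[-0.11,-0.14,0],[0,0,0],58],[[-0.23,-0.29,0],[0,0,0],50],[[-0.35,-0.44,0],[0,0,0],50],[[-0.47,-0.59,0],[0,0,0],50],[[-0.58,-0.73,0],[0,0,0],50]]' 40
python3 -m handwheel '[[[-0.068,-0.085,0],[0,0,0],50],[[-0.068,-0.085,0.05],[0,0,0],50],[[-0.068,-0.085,0.12],[0,0,0],50],[[-0.068,-0.085,0.18],[0,0,0],50],[[-0.068,-0.085,0.2],[0,0,0],50]]' 40
python3 - <<'E'
from h import *
bot.get_image("top");bot.get_image("top");s=bot.get_image("side")[:,:,::-1]
x0,y0=190,190
cr=cv2.resize(np.ascontiguousarray(s[y0:y0+100,x0:x0+130]),None,fx=6,fy=6,interpolation=cv2.INTER_CUBIC)
for u in proj("side",place("holder",(.6852,.0893,.052))):cv2.circle(cr,tuple(((u-[x0,y0]+.5)*6-.5).astype(int).tolist()),3,(0,255,0),-1)
cv2.imwrite("pics/side7.png",cr)
to(.6852,.0893,.006,93)
E
```

```text
time_s: 12.65
eef_pos: [0.6684, 0.1082, 0.0996]
tcp_rot: [0.082, -3.138, 0.0]
contact_force: [-0.6, 0.5, 0.1]
grip_width: 0.05
grasp_force: 0.0
time_s: 13.15
eef_pos: [0.6822, 0.0908, 0.0469]
tcp_rot: [0.085, -3.132, 0.0]
contact_force: [-0.3, 0.0, -0.7]
grip_width: 0.05
grasp_force: 0.0
t 13.3 shift [-0.0005 -0.006   0.1771] turn [ 0.     -0.0004  0.0003]
```

View pics/side7.png

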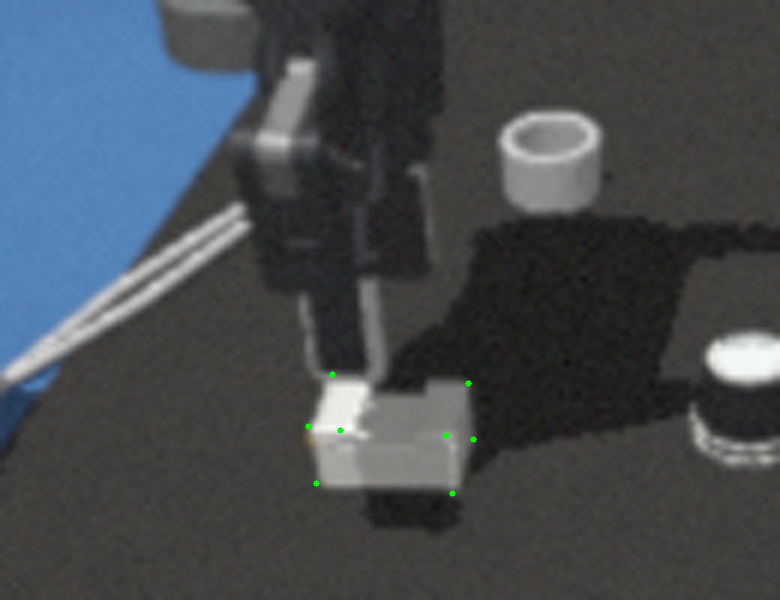

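The holder's corners in the crop are at (318,487), (463,488), (318,435), (462,437), (328,382) and (470,382), so my yaw was biased by the screw head. Refit from the corners.

Run:
```python
from h import *
C=np.array([(318,487),(463,488),(318,435),(462,437),(328,382),(470,382)],float);q=(C+.5)/6-.5+[190,190]
L=np.array([(22,14,0),(-22,14,0),(22,14,22),(-22,14,22),(22,-14,22),(-22,-14,22)])/1e3
def f(p,L=L):
    c,s=np.cos(p[2]),np.sin(p[2]);return (proj("side",L@np.array([[c,s,0],[-s,c,0],[0,0,1]])+[p[0],p[1],0])-q).ravel()
s=least_squares(f,(.685,.089,0));print(s.x[:2],np.degrees(s.x[2]),s.fun.round(2))
to(s.x[0],s.x[1],.006,90+np.degrees(s.x[2]))
```

```text
[0.68351824 0.09038487] 9.662222973208282 [ 0.9   0.63  0.14  0.48 -0.42 -0.22 -0.69 -0.57  0.32 -0.13 -0.23 -0.17]
t 13.3 shift [ 0.006  -0.0013  0.1771] turn [ 0.     -0.0004 -0.0182]
```

```bash
python3 -m handwheel '[[[0.006,-0.001,0.01],[0,0,-0.017],50],[[0.006,-0.001,0.06],[0,0,-0.017],50],[[0.006,-0.001,0.12],[0,0,-0.017],50],[[0.006,-0.001,0.165],[0,0,-0.017],50],[[0.006,-0.001,0.176],[0,0,-0.017],50]]' 40
python3 -m handwheel '[[[0,0,0],[0,0,0],50],[[0,0,0],[0,0,0],22],[[0,0,0],[0,0,0],22],[[0,0,0],[0,0,0],22],[[0,0,0],[0,0,0],22]]' 40
python3 -m handwheel '[[[0,0,-0.06],[0,0,0],22],[[0,0,-0.16],[0,0,0],22],[[0,0,-0.27],[0,0,0],22],[[0,0,-0.34],[0,0,0],22],[[0,0,-0.34],[0,0,0],22]]' 40
python3 -c "
from h import *
bot.get_image('side')
to(.5816,.2977,.09,101.6)"
```

```text
time_s: 13.8
eef_pos: [0.6827, 0.0894, 0.0045]
tcp_rot: [0.249, -3.127, -0.0]
contact_force: [-0.9, 1.0, 0.2]
grip_width: 0.0502
grasp_force: 0.0
time_s: 14.3
eef_pos: [0.6856, 0.0894, 0.0082]
tcp_rot: [-0.25, 3.13, -0.0]
contact_force: [1.5, -0.3, 1.5]
grip_width: 0.0265
grasp_force: 41.2
time_s: 14.8
eef_pos: [0.688, 0.0897, 0.0972]
tcp_rot: [-0.25, 3.124, -0.0]
contact_force: [0.6, -0.4, -0.9]
grip_width: 0.0267
grasp_force: 41.0
t 14.85 shift [0.2815 0.8885 0.0178] turn [-0.0001  0.0007 -0.0068]
```

```bash
python3 -m handwheel '[[[0.05,0.14,0],[0,0,-0.007],22],[[0.1,0.32,0],[0,0,-0.007],22],[[0.15,0.5,0],[0,0,-0.007],22],[[0.21,0.68,0],[0,0,-0.007],22],[[0.27,0.84,0],[0,0,-0.007],22]]' 40
python3 -m handwheel '[[[0.011,0.048,0],[0,0,0],22],[[0.011,0.048,0.04],[0,0,0],22],[[0.011,0.048,0.12],[0,0,0],22],[[0.011,0.048,0.2],[0,0,0],22],[[0.011,0.048,0.24],[0,0,0],22]]' 40
python3 -c "
from h import *
bot.get_image('side');bot.get_image('side');bot.get_image('side')
to(.5816,.2977,.0112,101.6)"
```

```text
time_s: 15.35
eef_pos: [0.5824, 0.2873, 0.0904]
tcp_rot: [0.319, -3.122, 0.001]
contact_force: [0.5, -0.4, -1.8]
grip_width: 0.0267
grasp_force: 41.0
time_s: 15.85
eef_pos: [0.5784, 0.2945, 0.0288]
tcp_rot: [0.316, -3.121, 0.004]
contact_force: [-0.2, 0.6, -1.1]
grip_width: 0.0269
grasp_force: 41.0
t 16.0 shift [-0.0111  0.0066  0.078 ] turn [-0.0001 -0.0005 -0.0001]
```

```bash
python3 -m handwheel '[[[-0.007,0.005,0.03],[0,0,0],22],[[-0.007,0.005,0.055],[0,0,0],22],[[-0.007,0.005,0.072],[0,0,0],22],[[-0.007,0.005,0.076],[0,0,0],22],[[-0.007,0.005,0.076],[0,0,0],22]]' 40
python3 -m handwheel '[[[0,0,0],[0,0,0],44],[[0,0,0],[0,0,0],44],[[0,0,0],[0,0,0],44],[[0,0,-0.05],[0,0,0],44],[[0,0,-0.16],[0,0,0],44]]' 40
python3 -m handwheel '[[[0,0,-0.1],[0,0,0],44],[[0,0,-0.2],[0,0,0],44],[[0,0,-0.2],[0,0,0],44],[[0,0,-0.2],[0,0,0],44],[[0,0,-0.2],[0,0,0],44]]' 40
python3 - <<'E'
from h import *
s=bot.get_image("side")[:,:,::-1]
x0,y0=235,290
cv2.imwrite("pics/side8.png",cv2.resize(s[y0:y0+120,x0:x0+200],None,fx=4,fy=4,interpolation=cv2.INTER_CUBIC))
to(.6794,-.0811,.09,93)
E
```

```text
time_s: 16.5
eef_pos: [0.581, 0.2989, 0.0133]
tcp_rot: [0.319, -3.125, 0.0]
contact_force: [-0.8, 1.5, -0.8]
grip_width: 0.0266
grasp_force: 41.0
time_s: 17.0
eef_pos: [0.5789, 0.2978, 0.0518]
tcp_rot: [0.319, -3.12, 0.003]
contact_force: [0.5, -0.5, 0.2]
grip_width: 0.044
grasp_force: 0.0
time_s: 17.5
eef_pos: [0.5803, 0.2984, 0.1025]
tcp_rot: [0.319, -3.123, 0.001]
contact_force: [1.0, -0.5, -1.2]
grip_width: 0.0443
grasp_force: 0.0
t 17.55 shift [-0.0826 -1.5667  0.0488] turn [-0.0001 -0.0004  0.0241]
```

View pics/side8.png

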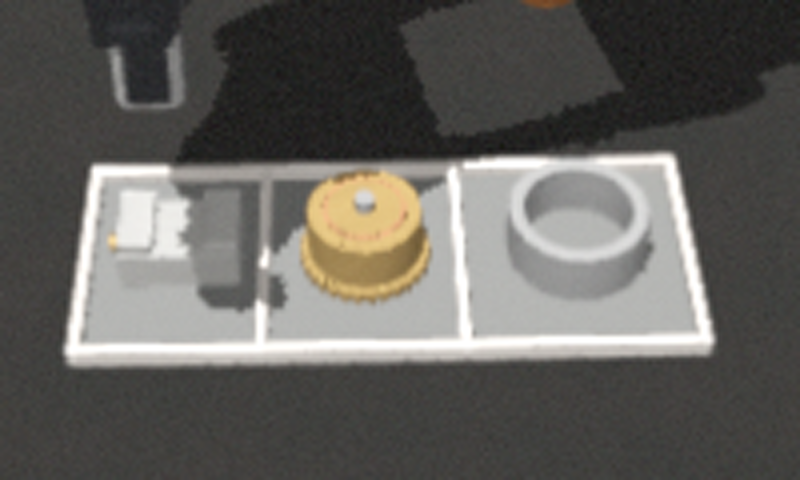

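Holder rests flat in the far compartment (crop (180,240)). Next, the small ring.

```bash
python3 -m handwheel '[[[-0.01,-0.15,0],[0,0,0.01],54],[[-0.02,-0.35,0],[0,0,0.02],54],[[-0.03,-0.55,0],[0,0,0.03],54],[[-0.04,-0.75,0],[0,0,0.04],54],[[-0.05,-0.94,0],[0,0,0.05],54]]' 40
python3 -c "
from h import *
to(.6794,-.0811,.05,84)"
```

```text
time_s: 18.05
eef_pos: [0.6401, 0.0692, 0.1017]
tcp_rot: [-0.177, -3.134, 0.001]
contact_force: [1.0, 0.5, 0.7]
grip_width: 0.054
grasp_force: 0.0
t 18.05 shift [-0.2247 -0.5795  0.2067] turn [-0.0001 -0.0004 -0.0013]
```

```bash
python3 -m handwheel '[[[-0.07,-0.17,0],[0,0,0],54],[[-0.14,-0.35,0],[0,0,0],54],[[-0.2,-0.5,0.05],[0,0,0],54],[[-0.21,-0.56,0.12],[0,0,0],54],[[-0.21,-0.56,0.18],[0,0,0],54]]' 40
python3 - <<'E'
from h import *
for _ in range(5): bot.get_image("top")
s=bot.get_image("side")[:,:,::-1]
x0,y0=220,145
cr=cv2.resize(np.ascontiguousarray(s[y0:y0+100,x0:x0+130]),None,fx=6,fy=6,interpolation=cv2.INTER_CUBIC)
for n,p in(("ring_small",(.6794,-.0811,0)),("barrel_small",(.5719,-.0646,0))):
    for u in proj("side",place(n,p)):cv2.circle(cr,tuple(((u-[x0,y0]+.5)*6-.5).astype(int).tolist()),1,(0,255,0),-1)
cv2.imwrite("pics/side9.png",cr)
to(.6794,-.0811,.006,84)
E
```

```text
time_s: 18.55
eef_pos: [0.6764, -0.0759, 0.0558]
tcp_rot: [-0.179, -3.134, -0.0]
contact_force: [0.7, 0.1, 0.1]
grip_width: 0.054
grasp_force: 0.0
t 18.85 shift [-0.0103 -0.0368  0.211 ] turn [ 0.0001  0.     -0.0006]
```

View pics/side9.png

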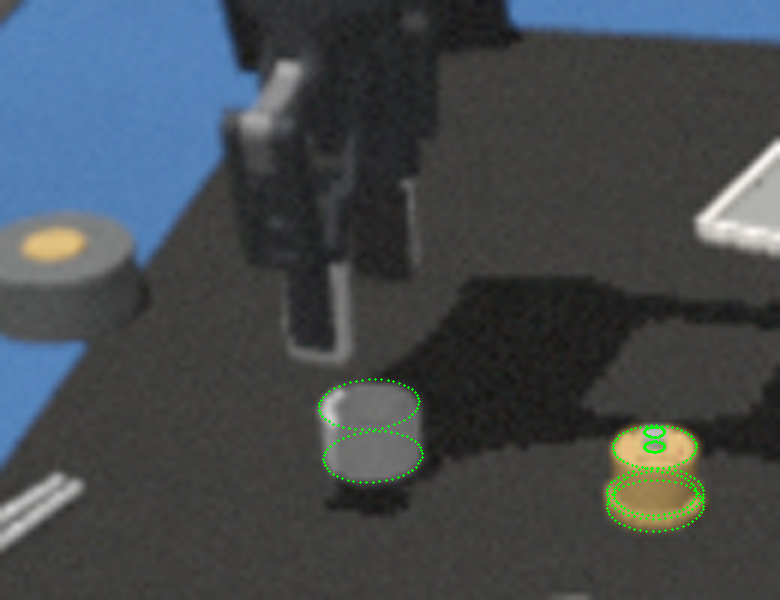

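Small ring (crop (370,430)) and small barrel (655,485) both match their projected outlines. Shift, descend, grip.

```bash
python3 -m handwheel '[[[-0.01,-0.037,0],[0,0,0],54],[[-0.01,-0.037,0.07],[0,0,0],54],[[-0.01,-0.037,0.14],[0,0,0],54],[[-0.01,-0.037,0.195],[0,0,0],54],[[-0.01,-0.037,0.21],[0,0,0],54]]' 40
python3 -m handwheel '[[[0,0,0],[0,0,0],54],[[0,0,0],[0,0,0],54],[[0,0,0],[0,0,0],30],[[0,0,0],[0,0,0],30],[[0,0,0],[0,0,0],30]]' 40
python3 -m handwheel '[[[0,0,0],[0,0,0],30],[[0,0,-0.06],[0,0,0],30],[[0,0,-0.16],[0,0,0],30],[[0,0,-0.27],[0,0,0],30],[[0,0,-0.34],[0,0,0],30]]' 40
python3 -c "
from h import *
bot.get_image('side')
to(.4822,-.2898,.09,74.3)"
```

```text
time_s: 19.35
eef_pos: [0.6761, -0.0826, 0.002]
tcp_rot: [-0.173, -3.13, -0.001]
contact_force: [-0.1, -0.8, -0.8]
grip_width: 0.0537
grasp_force: 0.0
time_s: 19.85
eef_pos: [0.6804, -0.0833, 0.0073]
tcp_rot: [0.174, 3.134, -0.0]
contact_force: [0.4, 0.9, 3.2]
grip_width: 0.0349
grasp_force: 40.1
time_s: 20.35
eef_pos: [0.68, -0.0835, 0.0936]
tcp_rot: [0.174, 3.134, -0.001]
contact_force: [0.8, -0.5, -0.1]
grip_width: 0.0344
grasp_force: 40.1
t 20.4 shift [ 0.7035 -0.9073  0.0224] turn [-0.      0.0012  0.026 ]
```

```bash
python3 -m handwheel '[[[0.08,-0.1,0],[0,0,0.013],30],[[0.19,-0.25,0],[0,0,0.026],30],[[0.31,-0.4,0],[0,0,0.026],30],[[0.43,-0.55,0],[0,0,0.026],30],[[0.55,-0.7,0],[0,0,0.026],30]]' 40
python3 -m handwheel '[[[0.03,-0.06,0],[0,0,0],30],[[0.06,-0.12,0],[0,0,0],30],[[0.08,-0.15,0.06],[0,0,0],30],[[0.08,-0.15,0.14],[0,0,0],30],[[0.08,-0.15,0.2],[0,0,0],30]]' 40
python3 -c "
from h import *
for _ in range(5): bot.get_image('top')
to(.4822,-.2898,.0108,74.3)"
```

```text
time_s: 20.9
eef_pos: [0.5212, -0.2426, 0.0905]
tcp_rot: [-0.428, -3.111, -0.0]
contact_force: [0.1, -0.9, -0.5]
grip_width: 0.035
grasp_force: 40.1
time_s: 21.4
eef_pos: [0.4939, -0.2723, 0.04]
tcp_rot: [-0.429, -3.112, -0.001]
contact_force: [0.1, 0.5, -0.2]
grip_width: 0.0346
grasp_force: 40.1
t 21.65 shift [ 0.0291 -0.0802  0.1218] turn [-0.      0.0001  0.0002]
```

```bash
python3 -m handwheel '[[[0.029,-0.08,0],[0,0,0],30],[[0.029,-0.08,0.03],[0,0,0],30],[[0.029,-0.08,0.07],[0,0,0],30],[[0.029,-0.08,0.105],[0,0,0],30],[[0.029,-0.08,0.12],[0,0,0],30]]' 40
python3 -m handwheel '[[[0,0,0],[0,0,0],30],[[0,0,0],[0,0,0],30],[[0,0,0.002],[0,0,0],52],[[0,0,0.002],[0,0,0],52],[[0,0,0.002],[0,0,0],52]]' 40
python3 -m handwheel '[[[0,0,-0.05],[0,0,0],52],[[0,0,-0.16],[0,0,0],52],[[0,0,-0.28],[0,0,0],52],[[0,0,-0.34],[0,0,0],52],[[0,0,-0.34],[0,0,0],52]]' 40
python3 - <<'E'
from h import *
for _ in range(2): bot.get_image("top")
s=bot.get_image("side")[:,:,::-1]
x0,y0=310,130
cv2.imwrite("pics/side10.png",cv2.resize(s[y0:y0+80,x0:x0+120],None,fx=6,fy=6,interpolation=cv2.INTER_CUBIC))
to(.5719,-.0646,.09,84)
E
```

```text
time_s: 22.15
eef_pos: [0.4808, -0.2889, 0.01]
tcp_rot: [-0.428, -3.11, -0.002]
contact_force: [-6.2, 4.9, 25.2]
grip_width: 0.0349
grasp_force: 42.1
time_s: 22.65
eef_pos: [0.4815, -0.2899, 0.0105]
tcp_rot: [0.429, 3.112, -0.0]
contact_force: [0.4, -0.5, -0.4]
grip_width: 0.0518
grasp_force: 0.0
time_s: 23.15
eef_pos: [0.4837, -0.2915, 0.0989]
tcp_rot: [0.428, 3.106, -0.005]
contact_force: [1.2, 0.4, 0.2]
grip_width: 0.0518
grasp_force: 0.0
t 23.3 shift [-0.1086  0.9643  0.0185] turn [ 0.0001 -0.0003 -0.0269]
```

View pics/side10.png

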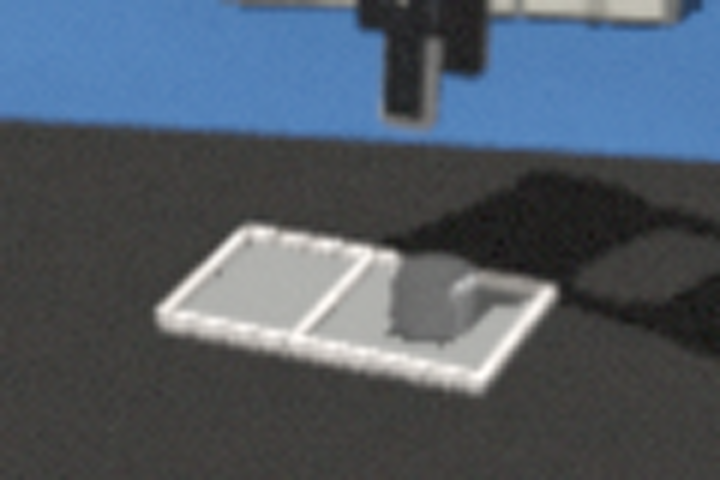

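Small ring is in the wide compartment, flat (crop (432,295)). Last, the small barrel.

```bash
python3 -m handwheel '[[[-0.02,0.16,0],[0,0,0],52],[[-0.04,0.36,0],[0,0,0],52],[[-0.07,0.56,0],[0,0,0],52],[[-0.09,0.75,0],[0,0,0],52],[[-0.1,0.9,0],[0,0,0],52]]' 40
python3 -m handwheel '[[[-0.009,0.064,0],[0,0,0],52],[[-0.009,0.064,0.03],[0,0,0],52],[[-0.009,0.064,0.1],[0,0,0],52],[[-0.009,0.064,0.15],[0,0,0],52],[[-0.009,0.064,0.17],[0,0,0],52]]' 40
python3 -c "
from h import *
for _ in range(6): bot.get_image('top')
to(.5719,-.0646,.0085,74.3)"
```

```text
time_s: 23.8
eef_pos: [0.5656, -0.0773, 0.0934]
tcp_rot: [-0.427, -3.109, -0.001]
contact_force: [-0.6, 0.1, 0.2]
grip_width: 0.052
grasp_force: 0.0
time_s: 24.3
eef_pos: [0.5703, -0.0664, 0.0502]
tcp_rot: [-0.431, -3.107, 0.0]
contact_force: [-1.4, 0.5, -0.6]
grip_width: 0.052
grasp_force: 0.0
t 24.6 shift [0.0076 0.0032 0.1806] turn [ 0.      0.0002 -0.0001]
```

```bash
python3 -m handwheel '[[[0.008,0.003,0.05],[0,0,0],52],[[0.008,0.003,0.11],[0,0,0],52],[[0.008,0.003,0.155],[0,0,0],52],[[0.008,0.003,0.175],[0,0,0],52],[[0.008,0.003,0.18],[0,0,0],52]]' 40
python3 -m handwheel '[[[0,0,0],[0,0,0],52],[[0,0,0],[0,0,0],52],[[0,0,0],[0,0,0],23],[[0,0,0],[0,0,0],23],[[0,0,0],[0,0,0],23]]' 40
python3 -m handwheel '[[[0,0,0],[0,0,0],23],[[0,0,-0.06],[0,0,0],23],[[0,0,-0.16],[0,0,0],23],[[0,0,-0.27],[0,0,0],23],[[0,0,-0.33],[0,0,0],23]]' 40
python3 - <<'E'
from h import *
for _ in range(5): bot.get_image('top')
s=bot.get_image("side")[:,:,::-1]
x0,y0=270,140
cv2.imwrite("pics/side11.png",cv2.resize(s[y0:y0+100,x0:x0+130],None,fx=6,fy=6,interpolation=cv2.INTER_CUBIC))
to(.5486,-.3084,.09,74.3)
E
```

```text
time_s: 25.1
eef_pos: [0.5699, -0.0637, 0.0063]
tcp_rot: [-0.428, -3.109, -0.0]
contact_force: [-0.3, -0.1, -0.3]
grip_width: 0.0522
grasp_force: 0.0
time_s: 25.6
eef_pos: [0.5719, -0.0641, 0.0088]
tcp_rot: [0.429, 3.11, -0.0]
contact_force: [-0.5, -0.1, 2.6]
grip_width: 0.0273
grasp_force: 39.5
time_s: 26.1
eef_pos: [0.5724, -0.0643, 0.0932]
tcp_rot: [0.429, 3.109, -0.0]
contact_force: [0.3, 0.5, -0.1]
grip_width: 0.0272
grasp_force: 39.5
t 26.4 shift [-0.1836 -0.9649 -0.0042] turn [-0.     -0.0005  0.    ]
```

View pics/side11.png

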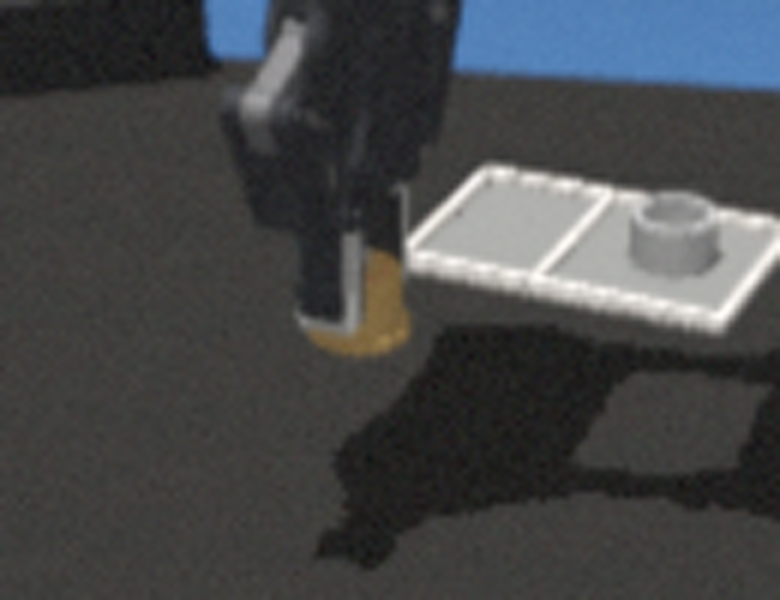

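Small barrel held level (crop (365,300)); the small ring sits well in its compartment. Carry and place.

```bash
python3 -m handwheel '[[[-0.02,-0.12,0],[0,0,0],23],[[-0.06,-0.31,0],[0,0,0],23],[[-0.1,-0.5,0],[0,0,0],23],[[-0.135,-0.69,0],[0,0,0],23],[[-0.17,-0.88,0],[0,0,0],23]]' 40
python3 -m handwheel '[[[-0.014,-0.07,0],[0,0,0],23],[[-0.014,-0.085,0.03],[0,0,0],23],[[-0.014,-0.085,0.1],[0,0,0],23],[[-0.014,-0.085,0.16],[0,0,0],23],[[-0.014,-0.085,0.2],[0,0,0],23]]' 40
python3 -c "
from h import *
for _ in range(6): bot.get_image('top')
to(.5486,-.3084,.0125,74.3)"
```

```text
time_s: 26.9
eef_pos: [0.551, -0.2883, 0.0885]
tcp_rot: [-0.428, -3.109, -0.002]
contact_force: [1.5, 0.4, -0.5]
grip_width: 0.0271
grasp_force: 39.5
time_s: 27.4
eef_pos: [0.5484, -0.3055, 0.037]
tcp_rot: [-0.425, -3.108, -0.004]
contact_force: [-0.5, 0.9, -1.4]
grip_width: 0.0271
grasp_force: 39.6
t 27.7 shift [ 0.0093 -0.002   0.1144] turn [-0.0001  0.0002  0.0001]
```

```bash
python3 -m handwheel '[[[0.005,-0.002,0.03],[0,0,0],23],[[0.005,-0.002,0.06],[0,0,0],23],[[0.005,-0.002,0.085],[0,0,0],23],[[0.005,-0.002,0.1],[0,0,0],23],[[0.005,-0.002,0.11],[0,0,0],23]]' 40
python3 -m handwheel '[[[0,0,0],[0,0,0],23],[[0,0,0],[0,0,0],23],[[0,0,0],[0,0,0],23],[[0,0,0],[0,0,0],44],[[0,0,0],[0,0,0],44]]' 40
python3 -m handwheel '[[[0,0,0],[0,0,0],44],[[0,0,-0.05],[0,0,0],44],[[0,0,-0.16],[0,0,0],44],[[0,0,-0.28],[0,0,0],44],[[0,0,-0.4],[0,0,0],44]]' 40
python3 -m handwheel '[[[0.1,0.15,-0.05],[0,0,0],44],[[0.2,0.3,-0.1],[0,0,0],44],[[0.3,0.4,-0.2],[0,0,0],44],[[0.3,0.4,-0.2],[0,0,0],44],[[0.3,0.4,-0.2],[0,0,0],44]]' 40
python3 - <<'E'
from h import *
for _ in range(2): bot.get_image("top")
s=bot.get_image("side")[:,:,::-1]
cv2.imwrite("pics/side12.png",cv2.resize(s[140:400,210:470],None,fx=2.3,fy=2.3,interpolation=cv2.INTER_CUBIC))
E
```

```text
time_s: 28.2
eef_pos: [0.5483, -0.3087, 0.0121]
tcp_rot: [-0.429, -3.111, -0.001]
contact_force: [0.4, -0.4, -0.8]
grip_width: 0.027
grasp_force: 39.6
time_s: 28.7
eef_pos: [0.5491, -0.309, 0.0134]
tcp_rot: [0.429, 3.111, -0.001]
contact_force: [0.2, -0.1, -0.5]
grip_width: 0.044
grasp_force: 0.0
time_s: 29.2
eef_pos: [0.5488, -0.3089, 0.1148]
tcp_rot: [0.429, 3.112, -0.0]
contact_force: [1.1, 0.3, -0.3]
grip_width: 0.0441
grasp_force: 0.0
time_s: 29.7
eef_pos: [0.5045, -0.1923, 0.1648]
tcp_rot: [0.426, 3.109, -0.002]
contact_force: [1.2, -0.4, 0.7]
grip_width: 0.0438
grasp_force: 0.0
```

View pics/side12.png

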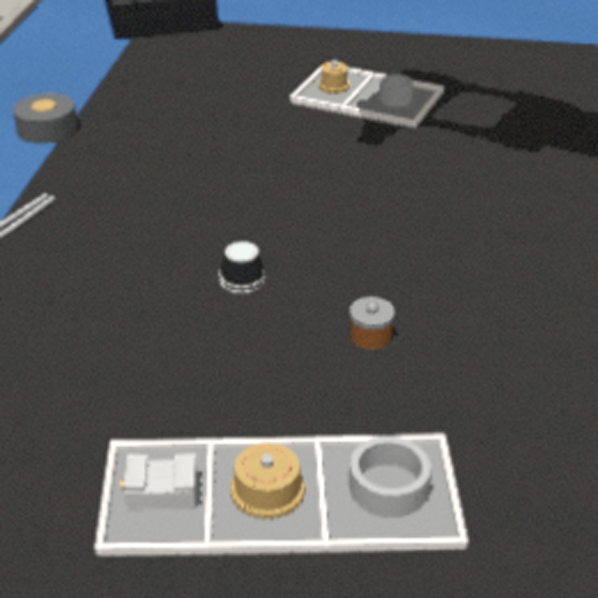

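All five pieces lie flat in their compartments: holder, barrel and ring at about (160,480), (267,480) and (390,478), with the small barrel at (335,77) and the small ring at (398,92). The loupe and oil pot are untouched and the gripper is clear, so I'm handing in.

```bash
python3 -c "
from bench import bot
print(bot.close_job())"
```

```text
the job is handed in; nothing more can be done
None
```

The job is handed in at about 30 s: all five pieces rest flat in their compartments, placed in the order asked, with the eyeglass and oil pot untouched.

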